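# Set the soap mill and fill its feed channel

## Robot

A 7-joint arm with a two-finger parallel gripper is mounted at the origin on a cart in front of the work surface, level with it; the furniture and walls round the work are solid. World frame = base frame: x ahead of the robot, y to its left, z up, the work surface at z = 0. Lengths are in m, angles in rad, forces in N, time in s.
With the tool pointing down it reaches from about 0.425 to 0.95 m from the base axis. Payload 4.7 kg.
Tool frame: the origin (TCP) lies between the finger pads; the fingertips stand 25 mm ahead of it and the grasp point (between the pads) lies 6 mm ahead of it; x points along the fingers, z is the direction in which the jaws open and shut, and the axes are right-handed (so a half turn about x gives the same grasp; the last joint's range is limited). The gripper opens to 85 mm and grips with 20 to 120 N. Pads are 22 mm wide; open, the fingers measure 114 mm over their backs; the gripper's body (76 mm by 85 mm) begins 54 mm behind the grasp point. The pads swing forward as they close: fully open they stand 13 mm farther back than shut.
Start: joints at [-1.163, 0.469, -0.049, 1.532, 0.024, 1.141, -0.082], TCP at [0.286, 0.612, 0.256] pointing down, gripper open.
Joint ranges: [-2.59, 2.59], [-0.33, 1.99], [-1.39, 1.29], [0.1, 2.45], [-1.04, 4.18], [0.21, 1.99], [-2.66, 2.66]. Speed limits (rad/s): [2.57, 2.57, 3.14, 3.14, 3.14, 3.14, 3.14].

## Interface

Orientations are given as a 3x3 rotation matrix whose columns are the frame's x, y, z axes.
In Python, from rig import * gives the robot as it stands. Calls block until the motion is done:
- movep(position, orientation): joint-space move of the TCP to a pose.
- move_l(position, attitude=None, feed=0.15, until_force=None): straight line of the TCP; attitude=None keeps the orientation; feed is the mean speed in m/s. With until_force (N) it stops when the force on the tool has changed by that much, and returns True; else False.
- move_joints(angles): joint-space move.
- command_gripper(opening, newtons=None): finger opening in m; newtons is the grip in N (None keeps the last); returns when the fingers have stopped.
- sleep(seconds).
- inverse_kinematics(position, orientation): joint angles nearest the present ones, or None.
- sense(): the state.
- camera(name): name is "scene" or "top" or "wrist"; returns (picture, depth): 400x640x3 uint8, red, green, blue; 400x640 float32, m along the optical axis (not along the pixel's ray), 0 where there is no reading.
- camera_params(name): a dict with "K" (3x3 intrinsics, pixels), "dist" ([k1, k2, p1, p2, k3] as OpenCV has them; the pictures are not rectified), "position" and "rotation" of the camera in the world; the wrist camera has in their place "tool_from_camera" (4x4, takes a point from camera to tool coordinates, whose origin is the TCP and whose axes are the tool frame's). Camera axes: x right, y down, z forward; pixel columns grow to the right and rows downward; lengths in m; the calibration is good to about 2 mm. A picture is of the moment at which its call begins: read the wrist's pose just before it. camera_params takes no time and is no camera call.
A pose or a line that the arm cannot do raises Unreachable and nothing moves.
- finish_job(): hands the job in, once; it reports no verdict.
The state is a dict: "time_s": time; "joint_pos": joint angles; "qd": joint speeds; "joint_efforts": joint torques, N m; "position": TCP position; "tcp_rot": TCP orientation; "wrist_force": force on the tool from outside, world axes, zero at the start; "ft_torque": the same for the moment, N m; "finger_gap": finger opening in m.
Only numpy, scipy, OpenCV 4.12 (cv2) and the standard library are available. Lean on these libraries where they do the work, as an engineer would, in place of code of your own. Each camera call takes 0.05 s, during which the arm holds its last target.

## Task

Get the soap-flake mill ready: turn its adjusting ring clockwise (seen from above) by its red lug until the burrs touch, then back it off exactly three clicks. Then stand the loose green soap bar upright in the feed channel, between the two cream bars and the blue sliding stop, let go of it, and push the stop in until all three bars are snug against the mill's wall. Do not knock over or shove the other things on the worktop.

Things in the scene. Friction and masses are not known exactly. Their poses are not given: they have to be found in the camera images.
- mill: The soap mill, fixed to the worktop: white round housing, about 100 mm across, on a grey base. Origin on the vertical axis of the adjusting ring, at worktop height; z up. The ring is 124 mm across, heights 116 to 134 mm; a dark hub 60 mm across rises through it to 156 mm. A flake chute points to the mill's -x, the feed channel runs out along its -y.
- channel (a point): Mill end of the feed channel: centre line, floor level (20 mm above the worktop), at the mill's flat wall, 52 mm from the ring axis. Axes as the mill's. The channel runs 160 mm along -y to an open end; 64 mm wide between low rails (tops at height 33 mm, outer faces 74 mm apart); the wall reaches height 112 mm. A bar stands with its 56 mm width across (bar x along the mill's x, either way round).
- ring (a joint): Ring angle, rad: 0 = burrs touch (hard stop, lug over the red pointer on the housing); grows counterclockwise from above as it is backed off, to 2.45. One click is 0.30, three = 0.90. A sprung pawl snaps it into the nearest click (0, 0.30, 0.60 ...), the crest being half-way; 4 to 5 N at the lug carries it over a crest. At 0 the lug lies 80 degrees counterclockwise of the mill's +x.
- lug (a point): Red thumb lug of the ring: an upright round post 14 mm across, standing on the ring 53 mm from its axis, from height 134 to 170 mm; the point is half-way up. It turns with the ring.
- stop (a joint): Travel of the blue sliding stop, m: at 0 its inner face is 200 mm from the ring axis (148 mm from the mill's wall); grows as it is pushed toward the mill. Against three touching bars it reads 0.070. It stays where it is left; about 2 to 4 N moves it.
- stop_face (a point): Middle of the stop's outer face (the one to push, away from the mill), 60 mm above the worktop. The stop is an upright blue plate 58 mm wide, 12 mm thick, heights 21 to 91 mm, with a black rubber strip 2.5 mm proud across its outer face at height 75 to 89 mm.
- bar_a_c (a point): A pressed soap bar, 56 (its x) x 26 (its y) x 90 mm tall (its z), about 130 g, standing on its small end. The point is its centre, 45 mm above its underside. Cream; stands in the channel next to the mill's wall.
- bar_b_c (a point): A pressed soap bar, 56 (its x) x 26 (its y) x 90 mm tall (its z), about 130 g, standing on its small end. The point is its centre, 45 mm above its underside. Cream; stands in the channel, between the first bar and the stop.
- bar_new_c (a point): A pressed soap bar, 56 (its x) x 26 (its y) x 90 mm tall (its z), about 130 g, standing on its small end. The point is its centre, 45 mm above its underside. Green: the loose one to load; stands on the worktop in the row of three at the right of the worktop, in any of the three places.
- jar: Small spice jar, 42 mm across, 96 mm tall, ochre lid; stands in the row of three at the right of the worktop. Leave it. Origin at the middle of its underside.
- dropper: Small brown dropper bottle, 34 mm across, 102 mm tall, black rubber top; stands in the row of three at the right of the worktop. Leave it. Origin at the middle of its underside.
- can: Drink can, 53 mm across, 134 mm tall; behind the mill. Leave it. Origin at the middle of its underside.
- mug: Black and white mug, 82 mm across, 97 mm tall; behind the mill. Leave it. Origin at the middle of its underside.
- carton: Green cardboard box, 70 x 122 x 72 mm tall; behind the mill. Leave it. Origin at the middle of its underside.
- pen: Green pen, 145 mm long, lying flat; near the front edge. Leave it. Origin at the middle of its underside.
Mind the look-alikes: they are no part of the job. What is shaped like the part that bears bar_a_c but black is not meant.

How it is judged:
On the way, in this order (a step that is already met when the one before it is completed fails the run):
1. the ring is turned clockwise until the burrs touch (value of joint ring below 0.06 rad), for 0.1 s.
2. the ring is backed off three clicks (value of joint ring between 0.8 and 1 rad), for 0.2 s.
3. the green bar stands upright in the feed channel, released (x of bar_new_c in the frame of mill between -0.008 and 0.008 m and y of bar_new_c in the frame of mill between -0.165 and -0.055 m and z of bar_new_c in the frame of mill between 0.06 and 0.07 m and angle between bar_new_c's own z axis and vertical below 0.1 rad and contact force between the fingers and bar_new below 0.05 N), for 0.2 s.
4. the stop is pushed in until the three bars are snug (all of step 3 and value of joint stop above 0.066 m), for 0.2 s.
At the end, for the whole second after the job is handed in: Ring at rest in the third click from touch (0.80 to 1.00 rad); all three bars upright (within 0.1 rad) on the channel floor, within 8 mm of its centre line, between wall and stop; stop reads over 0.066 (at most 4 mm of play in all); bars released and at rest (all of step 2 and all of step 4 and x of bar_a_c in the frame of mill between -0.008 and 0.008 m and y of bar_a_c in the frame of mill between -0.165 and -0.055 m and z of bar_a_c in the frame of mill between 0.06 and 0.07 m and angle between each of bar_a_c, bar_b_c's own z axis and vertical below 0.1 rad and x of bar_b_c in the frame of mill between -0.008 and 0.008 m and y of bar_b_c in the frame of mill between -0.165 and -0.055 m and z of bar_b_c in the frame of mill between 0.06 and 0.07 m and linear speed of bar_new below 0.02 m/s).
It fails at once if another thing on the worktop (jar, dropper, can, mug, carton, pen) is knocked over or shoved more than 3 cm (distance of any of jar, dropper, can, mug, carton, pen from where it was at the start of the episode above 0.03 m or angle between any of jar, dropper, can, mug, carton's own z axis and vertical above 0.5 rad).
It also fails if it takes over 67 s, if anything falls off the work surface, if the arm or the gripper's body presses on something with over 40 N, if the wrist force passes 120 N, or if a joint passes its speed limit or range.

## Working session

There is one attempt and no reset: what is moved stays moved. The work goes in short steps, each a Python script; the robot and the scene stay as the last script left them, time stands still between calls to the robot, and variables do not carry over. Pictures are saved under pics/ and viewed, and the job is handed in when it is done.

```bash
ls; mkdir -p pics; python3 - <<'E'
from rig import *
import cv2,numpy as np
s=sense();print(s)
for n in("scene","top","wrist"):
    p,d=camera(n);cv2.imwrite(f"pics/{n}0.png",p[...,::-1]);np.save(f"pics/{n}0.npy",d);print(n,camera_params(n))
E
```

```text
pics
{'time_s': 0.0, 'joint_pos': array([-1.16292384,  0.46950545, -0.04861683,  1.53368191,  0.02410608,
        1.14097797, -0.08229578]), 'qd': array([ 1.80739513e-03, -9.27892921e-04,  1.16241017e-04,  4.98552593e-04,
       -7.81902218e-06,  1.00546200e-03,  1.30334283e-04]), 'joint_efforts': array([ 3.41129380e-04, -5.10307968e+01, -4.67659102e-02, -2.37709200e+01,
        1.06491853e-02,  7.48275721e-03, -2.00865782e-05]), 'position': array([0.28529256, 0.61116768, 0.25522337]), 'tcp_rot': array([[-7.79164186e-04, -9.06146086e-01,  4.22964140e-01],
       [-1.82755778e-03,  4.22964853e-01,  9.06144245e-01],
       [-9.99998026e-01, -6.69562632e-05, -1.98559340e-03]]), 'wrist_force': array([-0.55615731, -0.61791862, -0.91207557]), 'ft_torque': array([-0.05198085,  0.00367408, -0.02101551]), 'finger_gap': 0.08551577181072867}
scene {'K': array([[448.16580111,   0.        , 318.43367887],
       [  0.        , 448.16580111, 194.27440517],
       [  0.        ,   0.        ,   1.        ]]), 'dist': array([-0.00411366,  0.        ,  0.        ,  0.        ,  0.        ]), 'positio
[... 585 characters left out ...]
-0.99975211, -0.02221062,  0.00154878],
       [ 0.00242695, -0.17786204, -0.98405244]])}
wrist {'K': array([[333.60400898,   0.        , 323.91076077],
       [  0.        , 333.60400898, 203.38475503],
       [  0.        ,   0.        ,   1.        ]]), 'dist': array([-0.02333399,  0.        ,  0.        ,  0.        ,  0.        ]), 'tool_from_camera': array([[ 2.00534622e-04, -3.00297261e-01,  9.53845645e-01,
        -1.18237713e-01],
       [-3.65926600e-04, -9.53845622e-01, -3.00297177e-01,
         7.65380327e-02],
       [ 9.99999913e-01, -2.88817513e-04, -3.01165828e-04,
        -6.81394226e-04],
       [ 0.00000000e+00,  0.00000000e+00,  0.00000000e+00,
         1.00000000e+00]])}
```

View pics/scene0.png

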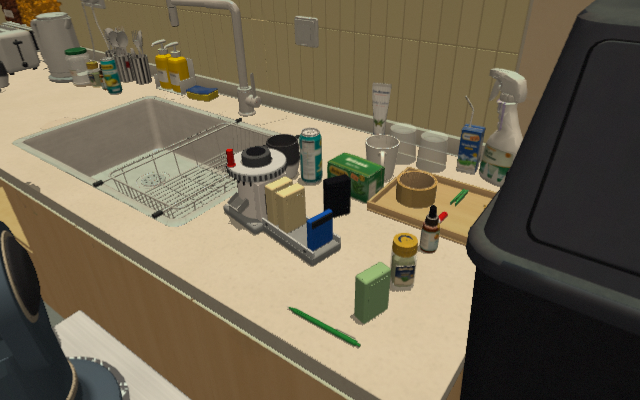

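View pics/top0.png

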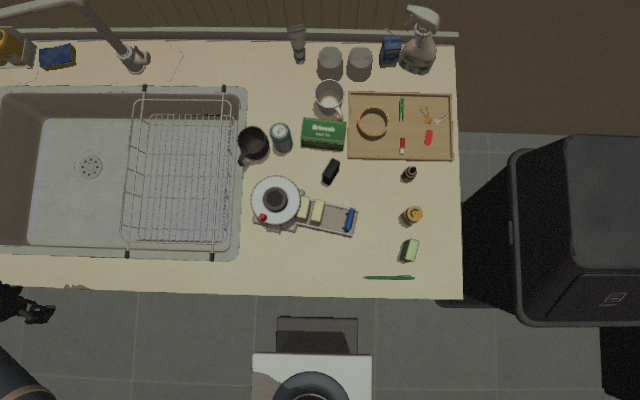

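```bash
cat > h.py <<'E'
from rig import *
import cv2,numpy as np
def world(n,d,P=None):
    P=P or camera_params(n);h,w=d.shape
    v,u=np.mgrid[:h,:w]
    q=cv2.undistortPoints(np.stack([u.ravel(),v.ravel()],1).astype(np.float64)[:,None],P["K"],P["dist"])[:,0].reshape(h,w,2)
    c=np.dstack([q*d[...,None],d])
    return c@P["rotation"].T+P["position"]
def ray(n,uv,z):
    P=camera_params(n)
    q=cv2.undistortPoints(np.array(uv,float).reshape(-1,1,2),P["K"],P["dist"])[:,0]
    r=np.c_[q,np.ones(len(q))]@P["rotation"].T
    return P["position"]+r*((z-P["position"][2])/r[:,2])[:,None]
E
python3 - <<'E'
from h import *
t=cv2.imread("pics/top0.png");s=cv2.imread("pics/scene0.png")
a=cv2.resize(t[165:290,240:430],None,fx=4,fy=4,interpolation=2);cv2.imwrite("pics/tc.png",a)
a=cv2.resize(s[140:330,215:405],None,fx=4,fy=4,interpolation=2)[:600];cv2.imwrite("pics/sc.png",a[:600])
for n,img in(("top",t),("scene",s)):
    W=world(n,np.load(f"pics/{n}0.npy"))
    hsv=cv2.cvtColor(img,cv2.COLOR_BGR2HSV)
    H,S,V=[hsv[...,i].astype(int) for i in range(3)]
    hull=(W[...,0]>.3)&(W[...,0]<.75)&(abs(W[...,1])<.5)
    for nm,m in dict(red=((H<8)|(H>172))&(S>150)&(V>80),blue=(H>100)&(H<125)&(S>140),green=(H>35)&(H<80)&(S>50)).items():
        k,l,st,c=cv2.connectedComponentsWithStats((m&hull).astype(np.uint8))
        for i in range(1,k):
            if st[i,4]>15:
                p=W[l==i];print(n,nm,c[i].round(1),st[i,4],"med",np.median(p,0).round(4),"z",p[:,2].min().round(3),p[:,2].max().round(3))
    # housing/hub
    z=W[...,2]
    for lo,hi in((.150,.162),(.110,.138)):
        m=(z>lo)&(z<hi)&hull&(W[...,1]>0)&(W[...,1]<.3)&(W[...,0]<.6)
        p=W[m];print(n,lo,m.sum(),p.min(0).round(4),p.max(0).round(4),p.mean(0).round(4))
E
```

```text
top red [402.  142.5] 43 med [ 0.7331 -0.2402  0.0208] z 0.015 0.026
top red [427.5 141.4] 34 med [ 0.7424 -0.3155  0.0094] z 0.006 0.015
top red [262.4 216.9] 27 med [0.4956 0.1232 0.168 ] z 0.136 0.173
top blue [349.4 219.3] 102 med [ 0.5033 -0.0893  0.091 ] z 0.024 1.205
top green [323.1 138.1] 727 med [ 0.7266 -0.0196  0.0695] z 0.001 1.205
top green [409.4 250.3] 308 med [ 0.4276 -0.2455  0.089 ] z 0.017 0.097
top green [389.6 277.4] 188 med [ 0.357  -0.207   0.0077] z -0.004 0.013
top 0.15 453 [0.493  0.0692 0.1503] [0.5714 0.1284 0.1615] [0.5428 0.0986 0.1551]
top 0.11 1466 [4.808e-01 4.000e-04 1.100e-01] [0.5999 0.1591 0.138 ] [0.5401 0.0909 0.1316]
scene red [230.  157.7] 115 med [0.4917 0.1214 0.154 ] z 0.136 0.171
scene red [442.6 215.5] 55 med [ 0.7336 -0.2431  0.0217] z 0.016 0.025
scene blue [319.1 230.9] 665 med [ 0.4969 -0.0935  0.0569] z 0.014 0.093
scene green [355.9 177.1] 1027 med [ 0.7173 -0.0423  0.0642] z 0.0 0.091
scene green [371.7 291.5] 1659 med [ 0.4149 -0.2569  0.0614] z -0.001 0.092
scene green [404.4 278.2] 26 med [ 0.5046 -0.2698  0.0297] z 0.024 0.035
scene green [325.3 326.8] 452 med [ 0.3539 -0.2105  0.0077] z -0.001 0.011
scene 0.15 363 [0.4865 0.0686 0.1501] [0.5684 0.1323 0.1617] [0.532  0.0966 0.155 ]
scene 0.11 1345 [4.772e-01 2.000e-04 1.100e-01] [0.5992 0.1612 0.138 ] [0.5217 0.0709 0.1288]
```

View pics/tc.png

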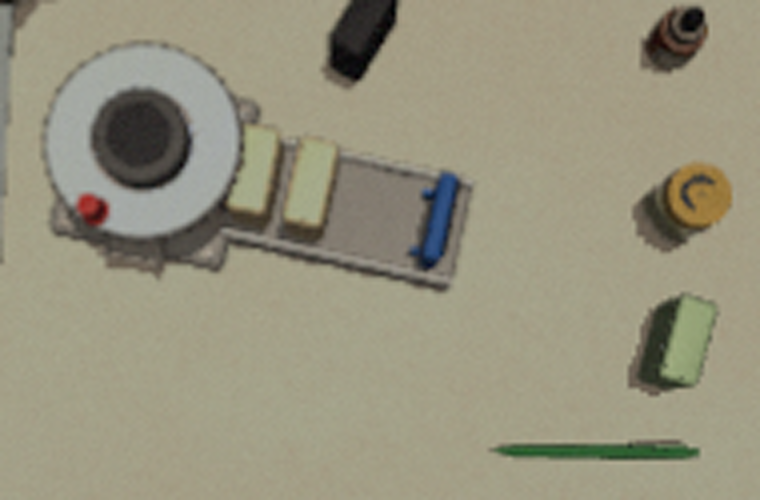

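View pics/sc.png

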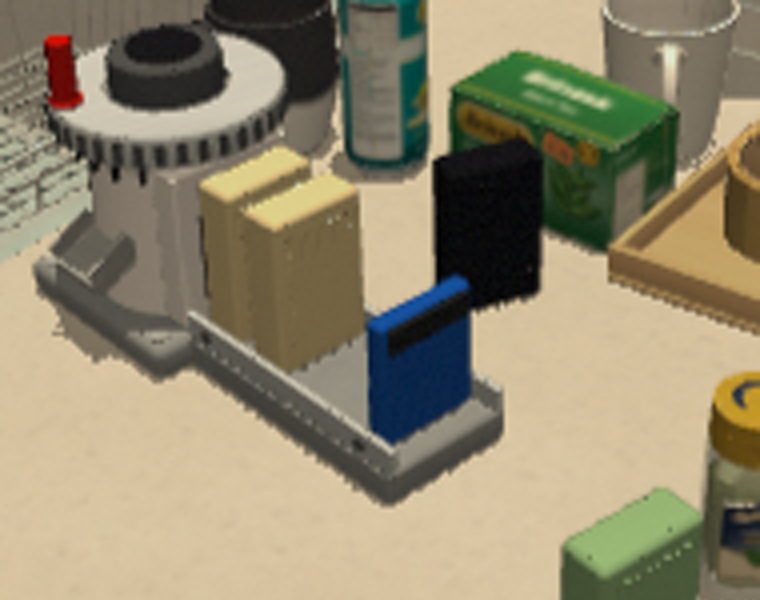

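```bash
python3 - <<'E'
from h import *
from scipy.optimize import least_squares
def circ(p,r=None):
    f=lambda x:np.hypot(*(p-x[:2]).T)-(x[2] if r is None else r)
    s=least_squares(f,[*p.mean(0),.05],loss='soft_l1',f_scale=.001);return s.x.round(4),(np.abs(s.fun).mean()).round(4)
for n in("top","scene"):
    img=cv2.imread(f"pics/{n}0.png");hsv=cv2.cvtColor(img,cv2.COLOR_BGR2HSV);H,S,V=[hsv[...,i].astype(int) for i in range(3)]
    W=world(n,np.load(f"pics/{n}0.npy"));z=W[...,2];red=((H<8)|(H>172))&(S>120)
    R=(np.hypot(W[...,0]-.542,W[...,1]-.098)<.075)
    m=(R&(z>.128)&(z<.18)).astype(np.uint8)
    c=max(cv2.findContours(m,0,1)[0],key=cv2.contourArea)[:,0].astype(float)
    p=ray(n,c,.134)[:,:2];
    if n=="top":print(n,"ring",circ(p))
    m=(R&(z>.149)&(z<.165)&~red&(np.hypot(W[...,0]-.542,W[...,1]-.098)<.04)).astype(np.uint8)
    c=max(cv2.findContours(m,0,1)[0],key=cv2.contourArea)[:,0].astype(float)
    print(n,"hub",circ(ray(n,c,.156)[:,:2]))
    k=red&R&(z>.13)
    q=W[k];top=q[q[:,2]>.166];print(n,"lug toppts",len(top),top.mean(0).round(4), "all",q.mean(0).round(4))
    # flat tops at bar heights
    def rect(m,zh,nm):
        kk,l,st,_=cv2.connectedComponentsWithStats(m.astype(np.uint8))
        for i in range(1,kk):
            if st[i,4]<20: continue
            cc=max(cv2.findContours((l==i).astype(np.uint8),0,1)[0],key=cv2.contourArea)[:,0].astype(float)
            if len(cc)<4: continue
            pp=ray(n,cc,zh)[:,:2]; w=W[l==i]
            b=cv2.minAreaRect((pp*1000).astype(np.float32));bp=cv2.boxPoints(b);e=bp[1]-bp[0];f=bp[2]-bp[1];L=e if np.hypot(*e)>np.hypot(*f) else f
            a=np.degrees(np.arctan2(L[1],L[0]));a=(a+90)%180-90
            print(n,nm,"px",cc.mean(0).round(),"ctr",np.round(b[0],1),"size",np.round(b[1],1),"long axis",a.round(1),"depthmean",w.mean(0).round(4),st[i,4])
    X=W[...,0];Y=W[...,1]
    cream=(H>15)&(H<35)&(S>40)
    rect((z>.105)&(z<.116)&cream&(X>.4)&(X<.6)&(Y<.06)&(Y>-.06),.110,"cream")
    rect((z>.083)&(z<.096)&(H>95)&(H<130)&(S>100)&(X>.4)&(X<.6),.091,"stop")
    rect((z>.083)&(z<.096)&(H>35)&(H<80)&(S>40)&(X<.5)&(Y<-.2),.090,"green")
    rect((z>.09)&(z<.110)&(X>.4)&(X<.66)&(Y<-.2),.097,"jars")
    rect((z>.027)&(z<.038)&(X>.4)&(X<.6)&(Y<.03)&(Y>-.15),.033,"rails")
E
```

```text
top ring (array([0.5433, 0.0985, 0.0611]), np.float64(0.0009))
top hub (array([0.5429, 0.0981, 0.0285]), np.float64(0.0007))
top lug toppts 19 [0.4966 0.1247 0.1703] all [0.4958 0.1231 0.1573]
top cream px [303. 206.] ctr [530.8  29.1] size [24.1 55.9] long axis -12.0 depthmean [0.5317 0.0289 0.1097] 153
top cream px [317. 210.] ctr [523.5  -6.4] size [25.7 55.5] long axis -11.3 depthmean [ 0.5253 -0.0061  0.1098] 167
top stop px [349. 219.] ctr [504.2 -90.2] size [13.4 54. ] long axis -11.2 depthmean [ 0.5033 -0.0901  0.0911] 104
top green px [411. 250.] ctr [ 428.5 -249.1] size [27.5 55.2] long axis -15.7 depthmean [ 0.4288 -0.2493  0.0898] 223
top jars px [413. 168.] ctr [ 639.6 -254.8] size [10.5 13.7] long axis -0.8 depthmean [ 0.639  -0.2544  0.0993] 26
top jars px [484. 223.] ctr [ 501.4 -436.4] size [ 11.2 202.8] long axis -1.4 depthmean [ 0.498  -0.4357  0.0997] 187
top jars px [414. 213.] ctr [ 522.1 -255.8] size [39.6 41. ] long axis -44.8 depthmean [ 0.5222 -0.2564  0.097 ] 212
top jars px [412. 251.] ctr [ 424.  -248.4] size [22.7 44.3] long axis -17.2 depthmean [ 0.4261
[... 628 characters left out ...]
p px [319. 217.] ctr [498.5 -93.6] size [17.8 64.4] long axis -11.1 depthmean [ 0.4994 -0.0909  0.0902] 135
scene green px [373. 274.] ctr [ 423.1 -252.3] size [30.  59.2] long axis -15.0 depthmean [ 0.4234 -0.2517  0.0892] 478
scene jars px [433. 209.] ctr [ 634.5 -255.5] size [24.8 10.9] long axis 24.5 depthmean [ 0.6345 -0.2557  0.0964] 49
scene jars px [405. 242.] ctr [ 516.3 -258.7] size [46.2 40.6] long axis 34.8 depthmean [ 0.5172 -0.2584  0.0962] 362
scene jars px [373. 272.] ctr [ 419.9 -254. ] size [22.8 51.1] long axis -15.9 depthmean [ 0.4257 -0.2504  0.0907] 203
scene rails px [303. 235.] ctr [509.8 -42.3] size [143.7  79.8] long axis 78.7 depthmean [ 0.4975 -0.0466  0.0319] 503
```

```bash
cat >> h.py <<'E'
def Rd(phi):
    c,s=np.cos(phi),np.sin(phi)
    return np.array([[0,-s,c],[0,c,s],[-1,0,0]])
def wristworld(s,d): 
    P=camera_params("wrist");T=P["tool_from_camera"]
    R=s["tcp_rot"];return world("wrist",d,dict(K=P["K"],dist=P["dist"],rotation=R@T[:3,:3],position=s["position"]+R@T[:3,3]))
E
python3 - <<'E'
from h import *
M=np.array([.541,.0975])
for sg in(90,-90):
  for th in (150,120,90,67):
    a=np.radians(th);q=inverse_kinematics([*(M+.053*np.array([np.cos(a),np.sin(a)])),.165],Rd(a+np.radians(sg)))
    print(sg,th,None if q is None else q.round(2))
for ph in(-12,168):
  for p in([.428,-.25,.07],[.515,-.05,.09],[.49,-.15,.075]):
    q=inverse_kinematics(p,Rd(np.radians(ph)));print(ph,p,None if q is None else q.round(2))
E
```

```text
90 150 [-1.16  0.52  1.12  2.06 -0.59  0.93 -1.81]
90 120 [-1.16  0.57  1.12  2.   -0.63  0.97 -2.34]
90 90 [ 0.47  0.69 -1.18  1.86  0.72  1.1   2.16]
90 67 [-0.19  0.42 -0.17  1.85  0.09  0.88  2.33]
-90 150 [-0.5   0.31  0.21  2.03 -0.09  0.81  0.81]
-90 120 [-0.58  0.35  0.28  1.98 -0.13  0.83  0.3 ]
-90 90 [-0.64  0.4   0.37  1.92 -0.19  0.86 -0.17]
-90 67 [-0.67  0.44  0.46  1.88 -0.24  0.88 -0.5 ]
-12 [0.428, -0.25, 0.07] [-0.12  0.54  0.74  2.15 -0.59  0.67  0.82]
-12 [0.515, -0.05, 0.09] [-0.36  0.47  0.48  2.08 -0.34  0.67  0.13]
-12 [0.49, -0.15, 0.075] [-0.37  0.57  0.77  2.11 -0.62  0.71  0.6 ]
168 [0.428, -0.25, 0.07] [-0.35  0.73  1.11  2.16 -0.92  0.85 -2.01]
168 [0.515, -0.05, 0.09] [ 0.86  0.77 -1.18  2.01  0.88  0.99  2.16]
168 [0.49, -0.15, 0.075] [-0.57  0.74  1.11  2.12 -0.91  0.88 -2.26]
```

```bash
python3 - <<'E'
from h import *
a=np.radians(150)
movep([.50,.11,.27],Rd(a-np.pi/2))
s=sense();p,d=camera("wrist");print(s["time_s"],s["position"].round(4))
cv2.imwrite("pics/w1.png",p[...,::-1]);np.save("pics/w1.npy",d)
import pickle;pickle.dump(s,open("pics/w1.pkl","wb"))
W=wristworld(s,d);hsv=cv2.cvtColor(p,cv2.COLOR_RGB2HSV);H,S,V=[hsv[...,i].astype(int) for i in range(3)]
red=((H<8)|(H>172))&(S>120)&(W[...,2]>.13)&(W[...,2]<.18)
q=W[red];print("lug",len(q),q.mean(0).round(4),"top",q[q[:,2]>.167].mean(0).round(4))
from scipy.optimize import least_squares
z=W[...,2]
m=(z>.15)&(z<.162)&~red&(np.hypot(W[...,0]-.541,W[...,1]-.098)<.042)
print("hub",m.sum(),W[m].min(0).round(4),W[m].max(0).round(4),W[m].mean(0).round(4))
pt=W[(z>.131)&(z<.137)&~red&(np.hypot(W[...,0]-.541,W[...,1]-.098)<.075)]
print("ring",pt.min(0).round(4),pt.max(0).round(4))
E
```

```text
2.1167 [0.5    0.1114 0.2699]
lug 591 [0.4942 0.1249 0.1591] top [0.4956 0.1246 0.1703]
hub 4132 [0.5119 0.0683 0.15  ] [0.571  0.1269 0.1589] [0.5393 0.0985 0.1554]
ring [0.4788 0.0345 0.131 ] [0.6053 0.1601 0.137 ]
```

View pics/w1.png

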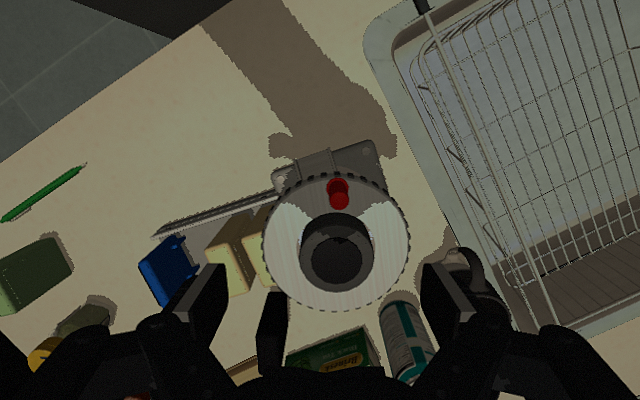

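```bash
cat >> h.py <<'E'
M=np.array([.5418,.0976])
def P(th,z=.165,r=.0532): return [*(M+r*np.array([np.cos(th),np.sin(th)])),z]
E
python3 - <<'E'
from h import *
a=np.radians(150)
command_gripper(.040,20)
movep(P(a,.23),Rd(a-np.pi/2))
print(move_l(P(a),until_force=10,feed=.12),sense()["position"].round(4))
command_gripper(.018)
s=sense();print(s["time_s"],s["finger_gap"],s["wrist_force"].round(1))
for th in np.arange(142,58,-7.):
    t=np.radians(th)
    h=move_l(P(t),Rd(t-np.pi/2),feed=.08,until_force=14)
    s=sense();v=s["position"][:2]-M;f=s["wrist_force"];tg=np.array([-np.sin(t),np.cos(t)])
    print(th,h,"tcp ang",np.degrees(np.arctan2(v[1],v[0])).round(1),"ftan",(f[:2]@tg).round(1),"F",f.round(1),round(s["time_s"],2))
    if h: break
E
```

```text
False [0.4966 0.1242 0.166 ]
4.0 0.018096223863112538 [0.  0.3 0.6]
142.0 False tcp ang 141.7 ftan -0.1 F [0.2 0.  0.5] 4.29
135.0 False tcp ang 135.0 ftan -0.6 F [ 0.5  0.3 -0.2] 4.57
128.0 True tcp ang 133.6 ftan 1.3 F [-0.7 -1.3  1.8] 4.78
```

```bash
cat >> h.py <<'E'
def lugw(name=None):
    s=sense();p,d=camera("wrist");W=wristworld(s,d)
    hsv=cv2.cvtColor(p,cv2.COLOR_RGB2HSV);H,S,V=[hsv[...,i].astype(int) for i in range(3)]
    red=((H<8)|(H>172))&(S>120)&(W[...,2]>.13)&(W[...,2]<.18)
    if name:cv2.imwrite(name,p[...,::-1])
    q=W[red]; 
    if len(q)<5: print("no red");return
    t=q[q[:,2]>.1675] 
    if len(t)<5:t=q
    v=t.mean(0)[:2]-M;print("lug n",len(q),len(t),t.mean(0).round(4),"ang",np.degrees(np.arctan2(v[1],v[0])).round(1),"r",np.hypot(*v).round(4))
E
python3 - <<'E'
from h import *
lugw("pics/w2.png")
E
```

```text
lug n 2259 930 [0.5025 0.1349 0.1704] ang 136.5 r 0.0542
```

View pics/w2.png

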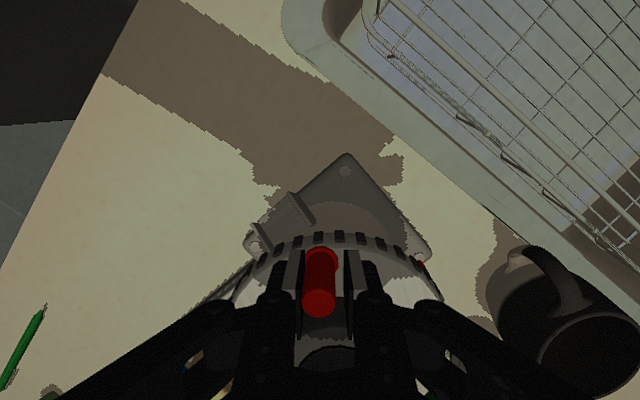

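```bash
python3 - <<'E'
from h import *
for th in [*np.arange(127,76,-6.),73,70,67,64,61,58]:
    t=np.radians(th)
    h=move_l(P(t),Rd(t-np.pi/2),feed=.06 if th>76 else .03,until_force=30 if th>76 else 18)
    s=sense();v=s["position"][:2]-M;f=s["wrist_force"];tg=np.array([-np.sin(t),np.cos(t)])
    print(th,h,"tcp ang",np.degrees(np.arctan2(v[1],v[0])).round(1),"ftan",(f[:2]@tg).round(1),"F",f.round(1),round(s["time_s"],2))
    if h and abs(f[:2]@tg)>8 : break
lugw("pics/w3.png")
E
```

```text
127.0 False tcp ang 127.2 ftan 0.7 F [-0.1 -1.  -1. ] 5.08
121.0 False tcp ang 120.1 ftan -0.2 F [ 0.1  0.2 -0. ] 5.33
115.0 False tcp ang 116.7 ftan 4.5 F [-4.  -2.   4.8] 5.59
109.0 False tcp ang 108.3 ftan 0.1 F [-0.1  0.3  0.4] 5.85
103.0 False tcp ang 102.4 ftan 0.9 F [-1.   0.1 -0.9] 6.11
97.0 False tcp ang 99.6 ftan 6.2 F [-6.1 -0.8  3.6] 6.37
91.0 False tcp ang 90.8 ftan -0.1 F [ 0.1 -1.2  0.2] 6.62
85.0 False tcp ang 84.7 ftan 0.3 F [-0.3  0.1  0.2] 6.88
79.0 False tcp ang 82.5 ftan 8.0 F [-8.   0.5  5.5] 7.14
73 False tcp ang 72.9 ftan 0.0 F [-0.3 -0.8  0. ] 7.47
70 False tcp ang 69.5 ftan -0.1 F [0.1 0.1 0.2] 7.72
67 False tcp ang 66.8 ftan -0.5 F [ 0.3 -0.7  0.3] 7.97
64 False tcp ang 66.3 ftan 5.0 F [-5.2  0.8  3.3] 8.22
61 False tcp ang 66.1 ftan 10.2 F [-10.4   2.3   7.8] 8.47
58 False tcp ang 65.9 ftan 16.1 F [-16.7   3.7  11.6] 8.72
lug n 2194 905 [0.5618 0.1479 0.1703] ang 68.3 r 0.0542
```

View pics/w3.png

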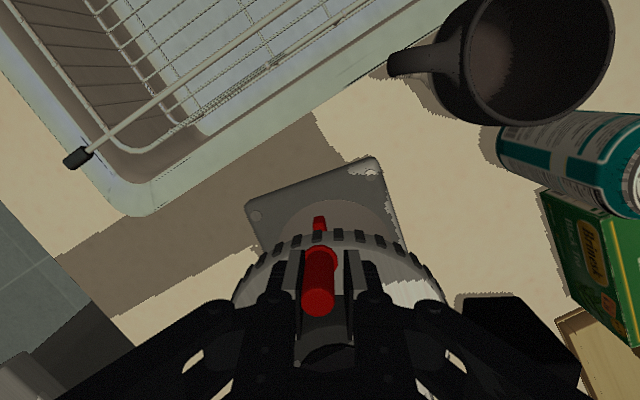

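```bash
python3 - <<'E'
from h import *
for th in [66,72,78,84,90,96,102,108,112,116,120]:
    t=np.radians(th)
    h=move_l(P(t),Rd(t-np.pi/2),feed=.06 if th<106 else .04)
    s=sense();v=s["position"][:2]-M;f=s["wrist_force"];tg=np.array([-np.sin(t),np.cos(t)])
    print(th,"tcp ang",np.degrees(np.arctan2(v[1],v[0])).round(1),"ftan",(f[:2]@tg).round(1),round(s["time_s"],2))
lugw("pics/w4.png")
E
```

```text
66 tcp ang 66.4 ftan 2.5 9.07
72 tcp ang 71.0 ftan -0.9 9.32
78 tcp ang 76.0 ftan -1.4 9.58
84 tcp ang 84.7 ftan 0.3 9.84
90 tcp ang 88.4 ftan -4.4 10.1
96 tcp ang 96.6 ftan -0.0 10.36
102 tcp ang 102.5 ftan -0.1 10.62
108 tcp ang 105.5 ftan -5.8 10.91
112 tcp ang 107.6 ftan -8.1 11.16
116 tcp ang 116.3 ftan -0.0 11.41
120 tcp ang 120.4 ftan 1.3 11.66
lug n 2213 904 [0.5144 0.1444 0.1704] ang 120.3 r 0.0542
```

```bash
python3 - <<'E'
from h import *
command_gripper(.040)
t=np.radians(120)
move_l(P(t,.235),feed=.2)
lugw("pics/w5.png")
command_gripper(.075)
movep([.427,-.25,.24],Rd(np.radians(-15.5)))
s=sense();p,d=camera("wrist");print(s["time_s"],s["position"].round(4))
cv2.imwrite("pics/w6.png",p[...,::-1])
W=wristworld(s,d);hsv=cv2.cvtColor(p,cv2.COLOR_RGB2HSV);H,S,V=[hsv[...,i].astype(int) for i in range(3)]
m=(H>35)&(H<80)&(S>40)&(W[...,2]>.083)&(W[...,2]<.097)&(np.hypot(W[...,0]-.427,W[...,1]+.25)<.06)
k,l,st,_=cv2.connectedComponentsWithStats(m.astype(np.uint8));i=1+st[1:,4].argmax();q=W[l==i]
b=cv2.minAreaRect((q[:,:2]*1000).astype(np.float32));print(st[i],b,q.mean(0).round(4),np.median(q[:,2]))
bp=cv2.boxPoints(b);e=max(bp[1]-bp[0],bp[2]-bp[1],key=np.linalg.norm);print(np.degrees(np.arctan2(e[1],e[0])))
E
```

```text
lug n 840 397 [0.5146 0.1441 0.1704] ang 120.3 r 0.0538
14.525 [ 0.428  -0.2485  0.2398]
[ 292  180   66   31 1946] ((427.94049072265625, -250.60415649414062), (25.540515899658203, 54.612060546875), 73.81433868408203) [ 0.428  -0.2495  0.0901] 0.09036247217087998
-16.18566
```

View pics/w6.png

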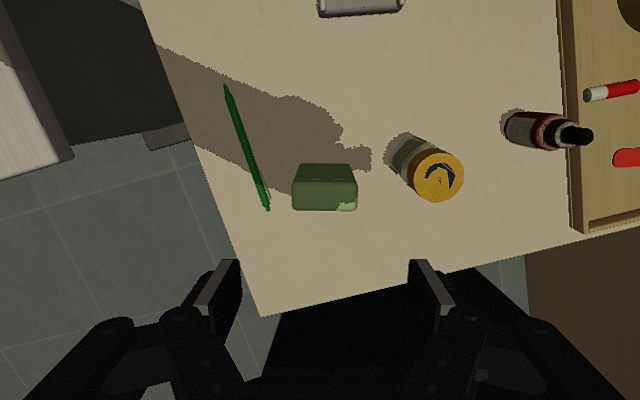

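View pics/w5.png

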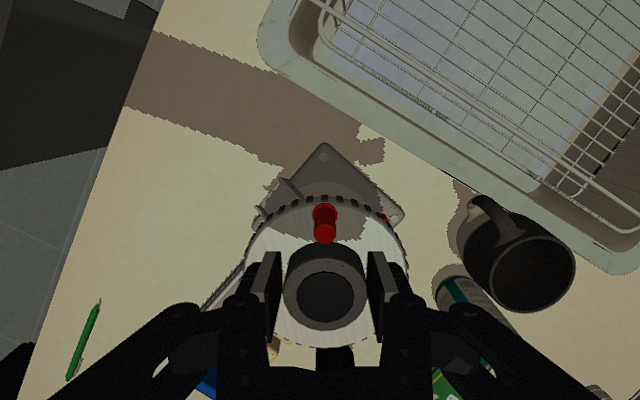

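```bash
cat >> h.py <<'E'
A=np.radians(-11.7);MX=np.array([np.cos(A),np.sin(A)]);MY=np.array([-np.sin(A),np.cos(A)])
def mill(p): v=p[...,:2]-M; return np.stack([v@MX,v@MY,p[...,2]],-1)
def mw(x,y,z): return [*(M+x*MX+y*MY),z]
E
python3 - <<'E'
from h import *
import pickle
def rep(n,W,img):
    Q=mill(W);hsv=cv2.cvtColor(img,cv2.COLOR_BGR2HSV);H,S=hsv[...,0],hsv[...,1];x,y,z=Q[...,0],Q[...,1],Q[...,2]
    r=(z>.029)&(z<.037)&(abs(x)<.045)&(y<-.07)&(y>-.205)
    for sg in(-1,1):
        q=Q[r&(x*sg>.025)]; 
        if len(q)>10:print(n,"rail",sg,len(q),np.percentile(q[:,0],[3,50,97]).round(4), np.polyfit(q[:,1],q[:,0],1)[0].round(3))
    for nm,c in(("cream",(z>.105)&(z<.115)&(y<-.04)&(y>-.13)&(H>15)&(H<35)),("stop",(z>.087)&(z<.096)&(H>95)&(H<130)&(S>100)&(y>-.23))):
        k,l,st,_=cv2.connectedComponentsWithStats((c&(abs(x)<.05)).astype(np.uint8))
        for i in range(1,k):
            if st[i,4]>30:
                q=Q[l==i];print(n,nm,st[i,4],np.percentile(q,[2,98],axis=0).round(4)[:,:2].tolist())
for n in("top","scene"):rep(n,world(n,np.load(f"pics/{n}0.npy")),cv2.imread(f"pics/{n}0.png"))
rep("w1",wristworld(pickle.load(open("pics/w1.pkl","rb")),np.load("pics/w1.npy")),cv2.imread("pics/w1.png"))
E
```

```text
top rail -1 92 [-0.0344 -0.0319 -0.0292] -0.005
top rail 1 63 [0.0345 0.037  0.0398] -0.001
top cream 153 [[-0.0237, -0.0804], [0.0297, -0.0575]]
top cream 166 [[-0.0232, -0.1177], [0.0301, -0.093]]
top stop 98 [[-0.0244, -0.1979], [0.0269, -0.1859]]
scene rail -1 202 [-0.0374 -0.0346 -0.0257] 0.008
scene rail 1 37 [0.0255 0.0339 0.0376] 0.008
scene cream 328 [[-0.037, -0.0822], [0.0318, -0.0441]]
scene cream 237 [[-0.0264, -0.1202], [0.0256, -0.0952]]
scene stop 122 [[-0.0274, -0.1974], [0.0274, -0.1872]]
w1 rail -1 602 [-0.0354 -0.033  -0.0253] -0.002
w1 cream 727 [[-0.0253, -0.0803], [0.0279, -0.0633]]
w1 cream 1176 [[-0.0249, -0.1159], [0.0283, -0.093]]
w1 stop 655 [[-0.026, -0.1986], [0.0249, -0.185]]
```

```bash
python3 - <<'E'
from h import *
R=Rd(np.radians(-15.8))
movep([.428,-.2502,.15],R)
print(move_l([.428,-.2502,.076],R,feed=.12,until_force=8))
command_gripper(.045,35)
s=sense();print(s["position"].round(4),s["finger_gap"],s["wrist_force"].round(1),s["time_s"])
move_l([.428,-.2502,.20],R,feed=.2)
s=sense();print(s["finger_gap"],s["wrist_force"].round(1),s["time_s"])
Rm=Rd(A)
movep(mw(.001,-.149,.20),Rm)
s=sense();print(mill(s["position"]).round(4),s["time_s"])
for n in("wrist","top"):
    p,d=camera(n);cv2.imwrite(f"pics/{n}7.png",p[...,::-1])
E
```

```text
False
[ 0.4286 -0.2505  0.0769] 0.055536893017471146 [-0.7  0.4  5.8] 16.0917
0.055332338566730296 [-0.6 -0.7 -1.9] 16.8583
[ 0.0006 -0.151   0.1996] 17.7333
```

View pics/wrist7.png

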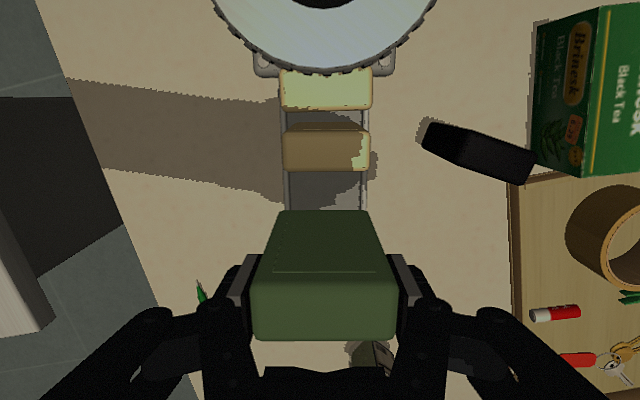

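```bash
python3 - <<'E'
from h import *
Rm=Rd(A)
print(move_l(mw(.001,-.149,.108),Rm,feed=.15,until_force=12))
print(move_l(mw(.001,-.149,.092),Rm,feed=.03,until_force=4))
s=sense();print(mill(s["position"]).round(4),s["wrist_force"].round(1),s["time_s"])
p,d=camera("scene");cv2.imwrite("pics/s8.png",cv2.resize(p[130:310,200:420,::-1],None,fx=3,fy=3,interpolation=2))
E
```

```text
False
True
[ 0.0011 -0.1488  0.0967] [-1.  -0.   4.3] 19.0333
```

View pics/s8.png

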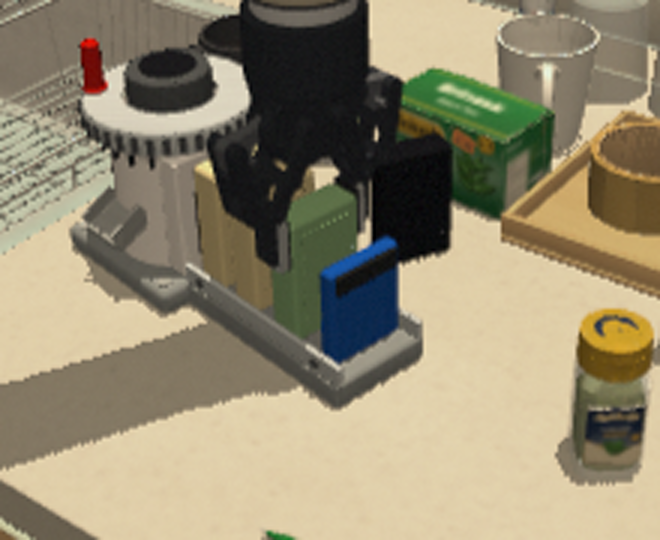

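```bash
python3 - <<'E'
from h import *
Rm=Rd(A)
command_gripper(.074)
s=sense();print(s["finger_gap"],s["wrist_force"].round(1))
move_l(mw(.001,-.149,.20),Rm,feed=.2)
command_gripper(0.0)
p,d=camera("top");cv2.imwrite("pics/t9.png",cv2.resize(p[150:290,240:430,::-1],None,fx=4,fy=4,interpolation=2))
p,d=camera("scene");cv2.imwrite("pics/s9.png",cv2.resize(p[130:310,200:420,::-1],None,fx=3,fy=3,interpolation=2))
movep(mw(0.001,-.255,.15),Rm)
s=sense();print(mill(s["position"]).round(4),s["finger_gap"],s["time_s"])
E
```

```text
0.07380510894681888 [ 0.2 -0.4 -0.9]
[ 0.0009 -0.2557  0.1498] 0.0002739611224785215 21.4083
```

View pics/s9.png

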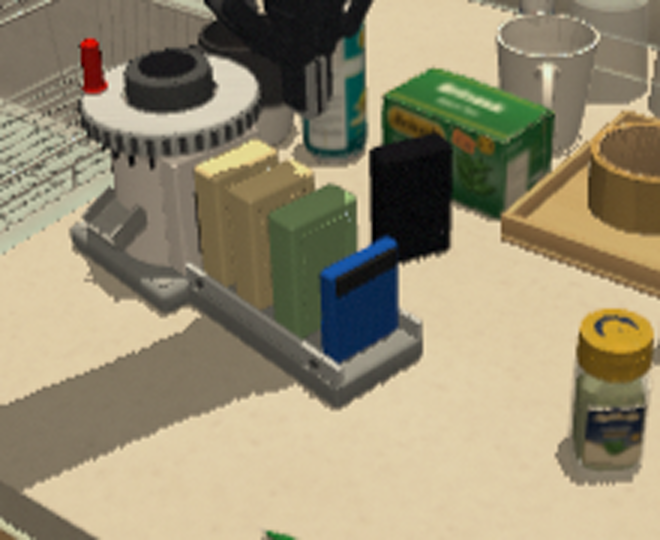

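```bash
python3 - <<'E'
from h import *
Rm=Rd(A)
move_l(mw(.001,-.255,.078),Rm,feed=.15)
h=move_l(mw(.001,-.165,.078),Rm,feed=.05,until_force=22)
s=sense();print(h,mill(s["position"]).round(4),s["wrist_force"].round(1),s["time_s"])
y=-.161
while y>-1 and y<-.14 and not h:
    h=move_l(mw(.001,y,.078),Rm,feed=.02,until_force=18)
    s=sense();f=s["wrist_force"][:2]@MY;print(h,round(y,3),mill(s["position"]).round(4),f.round(1),s["time_s"])
    if f<-13: break
    y+=.003
p,d=camera("scene");cv2.imwrite("pics/s10.png",cv2.resize(p[130:310,200:420,::-1],None,fx=3,fy=3,interpolation=2))
E
```

```text
False [ 0.0008 -0.1653  0.0779] [-2.7 -2.2  0.5] 23.9917
False -0.161 [ 0.0012 -0.1604  0.078 ] -1.5 24.3417
False -0.158 [ 0.0012 -0.1578  0.078 ] -1.6 24.6417
False -0.155 [ 0.0012 -0.1548  0.078 ] -1.7 24.9417
False -0.152 [ 0.0012 -0.1547  0.0781] -8.9 25.2417
False -0.149 [ 0.0011 -0.1546  0.0781] -15.6 25.5417
```

View pics/s10.png

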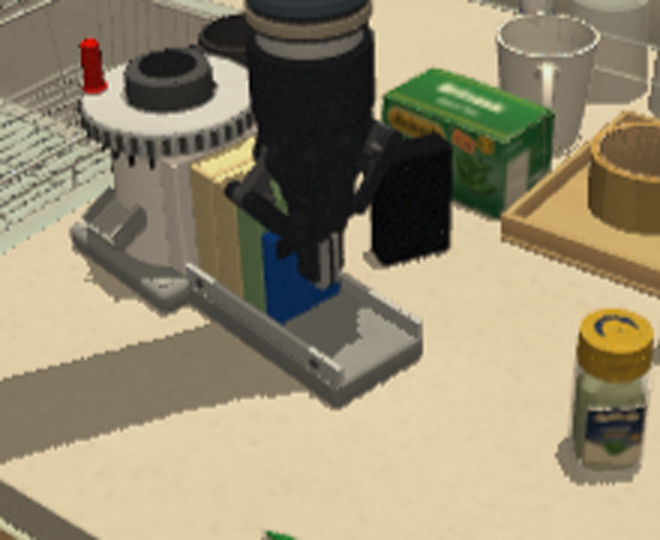

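```bash
python3 - <<'E'
from h import *
Rm=Rd(A)
move_l(mw(.001,-.20,.078),Rm,feed=.1)
move_l(mw(.001,-.20,.27),Rm,feed=.2)
p,d=camera("scene");cv2.imwrite("pics/s11.png",cv2.resize(p[130:310,200:420,::-1],None,fx=3,fy=3,interpolation=2))
s=sense();p,d=camera("wrist");cv2.imwrite("pics/w11.png",p[...,::-1]);W=mill(wristworld(s,d))
movep([.40,.05,.35],Rm)
pt,dt=camera("top");cv2.imwrite("pics/t11.png",cv2.resize(pt[150:290,240:430,::-1],None,fx=4,fy=4,interpolation=2))
for n,Q,i in(("wrist",W,p),("top",mill(world("top",dt)),pt)):
    hsv=cv2.cvtColor(i,cv2.COLOR_RGB2HSV);H,S=hsv[...,0],hsv[...,1];x,y,z=[Q[...,k] for k in range(3)]
    for nm,c in(("bars",(z>.103)&(z<.116)&(y<-.055)),("stop",(z>.087)&(z<.096)&(H>95)&(H<130)&(S>100)),("lug",(z>.166)&(z<.175)&(S>120)&((H<8)|(H>172)))):
        q=Q[c&(abs(x)<.06)&(y>-.23)]
        if len(q)>5: print(n,nm,len(q),np.percentile(q,[2,50,98],axis=0).round(4).tolist(),np.degrees(np.arctan2(q[:,1].mean(),q[:,0].mean())).round(1)-80 if nm=="lug" else "")
print(sense()["time_s"])
E
```

```text
wrist bars 7063 [[-0.0247, -0.128, 0.107], [0.0015, -0.0919, 0.1103], [0.0278, -0.0596, 0.112]] 
wrist stop 904 [[-0.0258, -0.1417, 0.0891], [0.0008, -0.1357, 0.0913], [0.0281, -0.1308, 0.0929]] 
top bars 599 [[-0.0239, -0.127, 0.1049], [0.0022, -0.0936, 0.1099], [0.0296, -0.0595, 0.1145]] 
top stop 89 [[-0.0248, -0.1418, 0.0875], [0.0002, -0.1358, 0.0909], [0.0267, -0.1302, 0.0946]] 
top lug 21 [[-0.04, 0.0347, 0.1664], [-0.0354, 0.0393, 0.1699], [-0.0301, 0.0448, 0.1725]] 51.599999999999994
28.3167
```

View pics/s11.png

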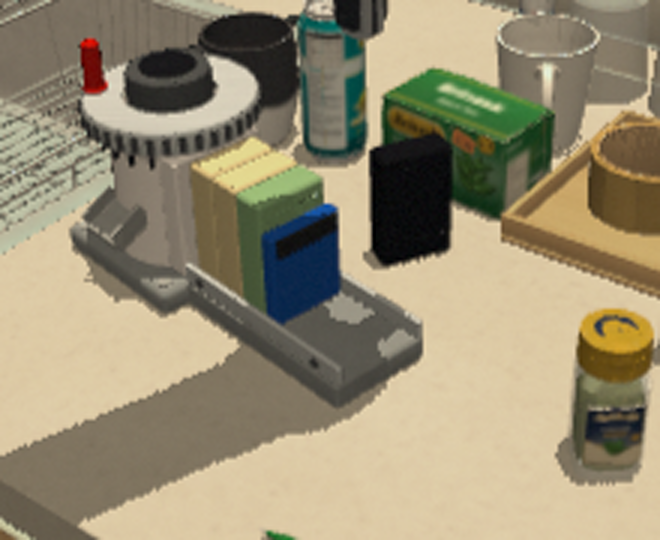

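View pics/t11.png

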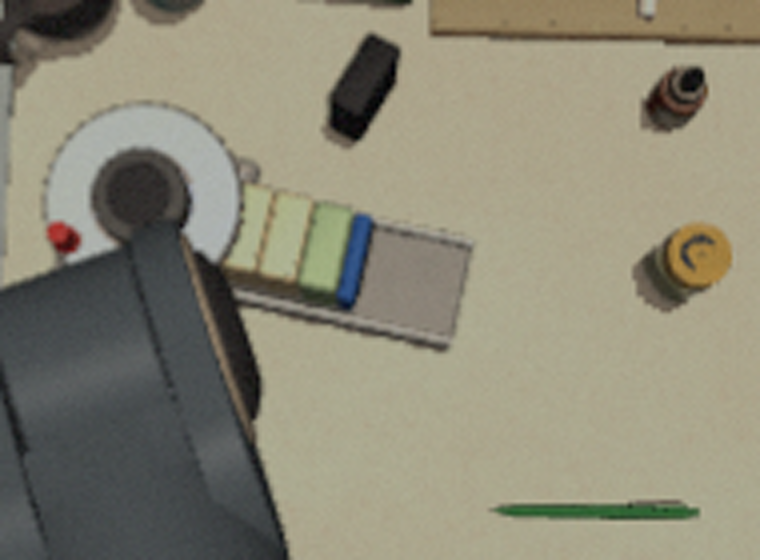

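```bash
python3 -c "
from rig import *
finish_job()"
```

```text
the job is handed in; nothing more can be done
```

The job is done and handed in at about 28 s of the 67 s allowed. It reported no verdict, so the results below are my own last measurements.

**Ring:** I turned it clockwise by the red lug to the hard stop, which held against about 16 N with the lug over the red pointer. I then backed it off three clicks. After release it measured 0.91 rad in the wrist camera, and 0.90 rad in the final top view.

**Green bar:** I lifted it from its place at the front of the row, stood it upright in the channel and let go. I then pushed the stop in with the closed fingers until it held at about 16 N.

**Stop and bars:** The stop reads about 0.070. All three bars are upright and touching, with their tops at 110 mm. They sit 1.5 to 3 mm off the centre line, within the 8 mm allowed.

**Other things on the worktop:** Nothing was knocked over or visibly moved in the final pictures. I did not measure each item against its starting position.

**What disagreed:**
- **Camera offset:** At the start, the scene and top cameras differed by about 4 to 5 mm in x, so I set the mill's position from the wrist camera.
- **Early ring reading:** The ring measured 1.42 rad at the start, not 1.50 as the click positions suggested. I therefore took the hard stop as zero.
- **Force stop:** One force-limited move stopped early while I was turning the ring, so I raised the limit and carried on.

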